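# Find the thread hand and uncap the clamped gas bottle

### The arm

A 6-joint arm with a two-finger parallel gripper is mounted at the origin on the work surface. World frame = base frame: x ahead of the robot, y to its left, z up, the work surface at z = 0. Lengths are in m, angles in rad, forces in N, time in s.
With the tool pointing down it reaches from about 0.325 to 0.85 m from the base axis. Payload 15.5 kg.
Tool frame: the origin (TCP) lies on the centre line of the jaws, within the pads' length; the fingertips stand 8 mm ahead of it and the grasp point (between the pads) lies 11 mm behind it; z points along the fingers, y is the line along which they close (so a half turn about z gives the same grasp; the last joint's range is limited). The gripper opens to 91 mm and grips with 3 to 60 N. Pads are 32 mm wide; open, the fingers measure 118 mm over their backs; the gripper's body (76 mm by 178 mm) begins 60 mm behind the grasp point.
Start: joints at [-1.206, 0.494, 1.345, -0, 1.302, -0.096], TCP at [0.278, -0.56, 0.222] pointing down, gripper open.
Joint ranges: [-2.91, 2.91], [-0.82, 2.16], [0.22, 2.67], [-1.22, 4.37], [0.12, 2.79], [-3.08, 3.08]. Speed limits (rad/s): [1.89, 1.89, 2.57, 3.01, 3.01, 3.01].

### API

Orientations are given as a rotation vector (axis times angle).
In Python, from cell import env, optics, order, nets gives the robot as it stands.
- The arm moves only by the tool send_rows, never from a script. Its argument "moves" is text: rows parted by semicolons, each of 5 numbers parted by spaces: the shift along the tool's x, y, z in units of 30 mm (1.0 is 30 mm), then the turn about the tool's z in rad, then the closure in counts, from 0 (fully open) to 255 (shut). In form: x y z roll gripper; .... A call has 1 to 5 rows; each row is the pose to reach, as a shift and turn from the pose commanded when the call began, along the tool's axes at that moment; what a row does not reach only later rows make up. A row lasts 1/10 s, in which the tool goes at most 50 mm and 8.59 degrees, less where a joint would pass 70% of its speed; a pose out of reach is approached as far as the arm can. A call with a gripper value outside its range is refused whole. The fingers move at their own pace and stop on an object; "newtons" is the grip in N (left out, the last holds). Time passes only in rows, so rows that repeat a pose let the fingers close. It gives the time, the measured TCP pose, the force, the opening and the grip force at its end, in the units of the state.
- env.sense(): the state, without advancing time (a new reading comes with each control period).
- optics.capture(name): name is "scene" or "top" or "wrist"; returns a dict with "color" (384x512x3 uint8, red, green, blue), "z_map" (384x512 float32, m along the optical axis (not along the pixel's ray), 0 where there is no reading), "K" (3x3 intrinsics, pixels), "k1" (the pictures are not rectified: a ray, as slopes to the right and down, at radius r is drawn at 1 + k1 r^2 times it, then the intrinsics apply), "extrinsics" (4x4, takes a point from world to camera coordinates). Camera axes: x right, y down, z forward; pixel columns grow to the right and rows downward; lengths in m; the calibration is good to about 2 mm. A picture is of the moment at which its call begins.
- order.close_job(): hands the job in; it is judged then, once.
Trained networks look in a picture, given as the dict that the camera call returned (one of the last four; its "shot" number tells which), for a name from the list of things; names that differ only in an ending like _2 or _b are one class to them, and where a whole thing is asked for, a point or a joint stands for the part that bears it (a point fixed in the world has none). Each returns a list of dicts, best first, with "conf" (0 to 1); they miss things now and then, are a little off and sometimes report something else, mostly with a low value. They report only what shows in the picture. A call takes as long as a camera call.
- nets.boxes_of(label, picture): "position" ([x, y, z] in m, in world coordinates, good to about 4 mm: the middle of the surface that is visible of it).
- nets.place_of(label, picture): "position" ([x, y, z] in m, in world coordinates, good to about 4 mm: a listed point, or the origin of a listed thing).
The state is a dict: "clock": time; "joints": joint angles; "joint_velocities": joint speeds; "effort": joint torques, N m; "tool_pos": TCP position; "eef_rot": TCP orientation; "contact_force": force on the tool from outside, world axes, zero at the start; "torque": the same for the moment, N m; "gripper_width": opening from 0.0 (shut) to 1.0 (fully open); "gripper_force": force on a finger pad.
Only numpy, scipy, OpenCV 4.12 (cv2) and the standard library are available. Lean on these libraries where they do the work, as an engineer would, in place of code of your own. Each camera call takes 0.05 s, during which the arm holds its last target. There are 200 camera calls.

### The job

The small gas bottle standing in the bench clamp still has its hexagonal brass transport cap screwed on, and nobody knows whether this bottle has a right-hand or a left-hand thread. Feel gently which way the cap gives, never forcing it against the thread, then unscrew it, lift it off and set it down in the metal tray without dropping it. Leave the two spare bottles in the rack capped, and leave the glass lamp and the blue tin where they stand.

Things in the scene. Friction and masses are not known exactly. Their poses are not given: they have to be found in the camera images.
- clamp: steel split-ring bottle clamp screwed to the bench; its origin is on the bench on the axis of the ring (the axis of the bottle that stands in it); ring 26 mm high, top 71 mm above the bench, foot plates 150 mm across along its y axis, lugs with a T-screw reach 75 mm out along its x axis
- bottle_a: grey gas bottle, 72 mm diameter, 113 mm to the shoulder, brass neck on top, fixed; origin at the centre of its foot on the bench, z up. Three such bottles look alike and change places: the one standing at the clamp's origin is to be uncapped, the other two are spares in the wooden rack. Whether a bottle's thread is left- or right-hand is not marked, differs among them and must be felt
- bottle_b: a bottle like bottle_a, origin at the centre of its foot; its thread may be of the other hand; see bottle_a for which one is to be uncapped
- bottle_c: a bottle like bottle_a, origin at the centre of its foot; its thread may be of the other hand; see bottle_a for which one is to be uncapped
- cap_a_mid (a point): hex brass cap of bottle_a: 46 mm across flats, 36 mm high, 200 to 360 g, centre 161 mm up; the point is its centre, its x axis the normal of one pair of flats (others at 60, 120 degrees), z the screw axis. Coarse two-start thread: loosening, it rises 2.5 mm per radian, is free after about 2.7 rad (0.43 turn) and clears the neck when lifted 35 mm more. Grip two flats with 20 to 30 N
- cap_b_mid (a point): the cap of bottle_b, like cap_a. How the caps feel: screwed home; the loosening way they turn easily, under 0.1 N m; the tightening way they stop dead within 0.15 rad and the moment climbs at once to several tenths of a N m; more than about 0.9 N m spoils the thread, and so does pulling hard on a cap still screwed on
- cap_c_mid (a point): the cap of bottle_c, like cap_a in shape and feel
- tray_in (a point): open aluminium parts tray, 160 x 130 mm outside (longer along its x axis), walls 3 mm thick and 24 mm high, floor 3 mm; the point is the centre of its inner floor; empty at the start
- lamp: green glass spirit lamp, 66 mm diameter, 70 mm high, origin at the centre of its foot; fragile, to be left alone
- tin: open blue tin with a roll of copper strip, 72 mm diameter, 62 mm high, origin at the centre of its foot; to be left alone

How it is judged:
On the way:
1. the cap of the clamped bottle is unscrewed and lifted clear of the neck (((horizontal distance between bottle_a and clamp below 0.03 m and z of cap_a_mid in the frame of bottle_a above 0.195 m) or (horizontal distance between bottle_b and clamp below 0.03 m and z of cap_b_mid in the frame of bottle_b above 0.195 m) or (horizontal distance between bottle_c and clamp below 0.03 m and z of cap_c_mid in the frame of bottle_c above 0.195 m))), for 0.1 s.
At the end, for the whole second after the job is handed in: the cap of the bottle in the clamp lies at rest on the floor of the tray, its centre within 62 mm (along the tray) and 47 mm (across it) of the tray's centre and less than 35 mm above its floor; the caps of the two spare bottles are still on, moved by less than 10 mm (((horizontal distance between bottle_a and clamp below 0.03 m and x of cap_a_mid in the frame of tray_in between -0.062 and 0.062 m and y of cap_a_mid in the frame of tray_in between -0.047 and 0.047 m and z of cap_a_mid in the frame of tray_in below 0.035 m and linear speed of cap_a below 0.02 m/s and distance of each of cap_b_mid, cap_c_mid from where it was at the start of the episode below 0.01 m) or (horizontal distance between bottle_b and clamp below 0.03 m and x of cap_b_mid in the frame of tray_in between -0.062 and 0.062 m and y of cap_b_mid in the frame of tray_in between -0.047 and 0.047 m and z of cap_b_mid in the frame of tray_in below 0.035 m and linear speed of cap_b below 0.02 m/s and distance of each of cap_a_mid, cap_c_mid from where it was at the start of the episode below 0.01 m) or (horizontal distance between bottle_c and clamp below 0.03 m and x of cap_c_mid in the frame of tray_in between -0.062 and 0.062 m and y of cap_c_mid in the frame of tray_in between -0.047 and 0.047 m and z of cap_c_mid in the frame of tray_in below 0.035 m and linear speed of cap_c below 0.02 m/s and distance of each of cap_a_mid, cap_b_mid from where it was at the start of the episode below 0.01 m))); the robot touches nothing.
It fails at once if a cap is forced: cap and bottle neck press on one another with more than 80 N (over-tightened, or pulled while still screwed on) (contact force between cap_a and bottle_a above 80 N or contact force between cap_b and bottle_b above 80 N or contact force between cap_c and bottle_c above 80 N).
It fails at once if the cap of a spare bottle is moved ((not (horizontal distance between bottle_a and clamp below 0.03 m) and distance of cap_a_mid from where it was at the start of the episode above 0.01 m) or (not (horizontal distance between bottle_b and clamp below 0.03 m) and distance of cap_b_mid from where it was at the start of the episode above 0.01 m) or (not (horizontal distance between bottle_c and clamp below 0.03 m) and distance of cap_c_mid from where it was at the start of the episode above 0.01 m)).
It fails at once if the cap is dropped or thrown (faster than 0.9 m/s) (linear speed of any of cap_a, cap_b, cap_c above 0.9 m/s).
It fails at once if the lamp or the tin is moved by more than 30 mm (distance of any of lamp, tin from where it was at the start of the episode above 0.03 m).
It also fails if it takes over 64 s, if anything falls off the work surface, if the arm or the gripper's body presses on something with over 40 N, if the wrist force passes 120 N, or if a joint passes its speed limit or range.

## Working session

There is one attempt and no reset: what is moved stays moved. The work goes in short steps, Python scripts to look and compute and a tool call to move; the robot and the scene stay as the last step left them, time stands still between calls to the robot, and variables do not carry over. Pictures are saved under pics/ and viewed, at most 10 in all, crops included, and the job is handed in when it is done.

Besides the shell and the picture viewer there is one more tool, called after "Emit:" by a JSON object that holds its "method" and its "body", one argument or row to a line. send_rows: Moves the arm, as the interface text tells. Its arguments: {"type":"object","properties":{"moves":{"type":"string"},"newtons":{"type":"number"}},"required":["moves"]}

```bash
mkdir -p pics
python3 - <<'E'
from cell import env, optics, order, nets
import cv2,numpy as np
print(env.sense())
ims=[]
for n in ["scene","top"]:
    p=optics.capture(n); ims.append(p["color"][:,:,::-1])
    for l in ["clamp","bottle_a","cap_a_mid","tray_in","lamp","tin"]:
        print(n,l,[(np.round(d["position"],3).tolist(),round(d["conf"],2)) for d in nets.place_of(l,p)][:5])
cv2.imwrite("pics/a.png",cv2.resize(np.vstack(ims),(450,600)) if 0 else cv2.resize(np.hstack(ims),(800,300)))
cv2.imwrite("pics/top.png",cv2.resize(ims[1],(800,600)))
E
```

```text
{'clock': 0.0, 'joints': array([-1.20551408e+00,  4.94159414e-01,  1.34612088e+00,  7.97117611e-06,
        1.30247950e+00, -9.54630159e-02]), 'joint_velocities': array([-6.40591019e-04,  1.85635497e-03, -8.72111918e-04,  5.47002435e-05,
        1.19795085e-03, -1.89050391e-03]), 'effort': array([-1.52938224e-03, -8.78830719e+01, -3.81862450e+01,  7.06506148e-02,
        5.32578165e-02, -1.20134855e-04]), 'tool_pos': array([ 0.27778256, -0.55947762,  0.22135651]), 'eef_rot': array([-3.05746986e+00, -7.17084735e-01,  2.34537094e-04]), 'contact_force': array([-0.00233034,  0.40007221,  0.38277819]), 'torque': array([0.0164797 , 0.03099629, 0.00995295]), 'gripper_force': 0.0, 'gripper_width': 1.0011666729638915}
scene clamp []
scene bottle_a [([0.567, 0.381, 0.003], 0.95), ([0.523, -0.106, 0.001], 0.77)]
scene cap_a_mid [([0.57, 0.381, 0.162], 0.78)]
scene tray_in [([0.514, -0.31, 0.003], 0.65)]
scene lamp [([0.667, 0.158, -0.004], 0.73)]
scene tin [([0.68, -0.045, -0.003], 0.69)]
top clamp [([0.522, -0.105, -0.0], 0.61)]
top bottle_a [([0.577, 0.272, 0.001], 0.96), ([0.572, 0.383, 0.003], 0.83), ([0.524, -0.107, -0.003], 0.79)]
top cap_a_mid [([0.571, 0.382, 0.158], 0.93)]
top tray_in [([0.513, -0.31, 0.007], 0.83)]
top lamp [([0.666, 0.156, 0.004], 0.85)]
top tin [([0.685, -0.04, -0.003], 0.91)]
```

View pics/top.png

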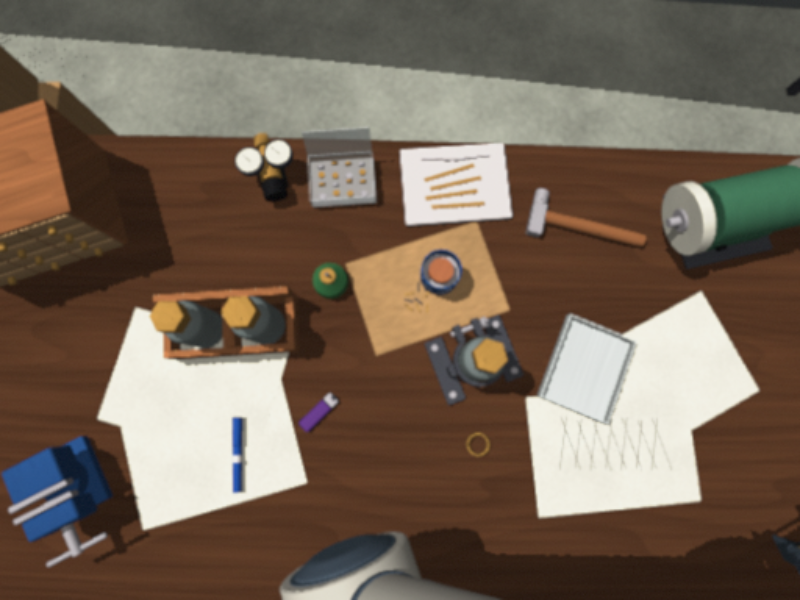

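View pics/a.png

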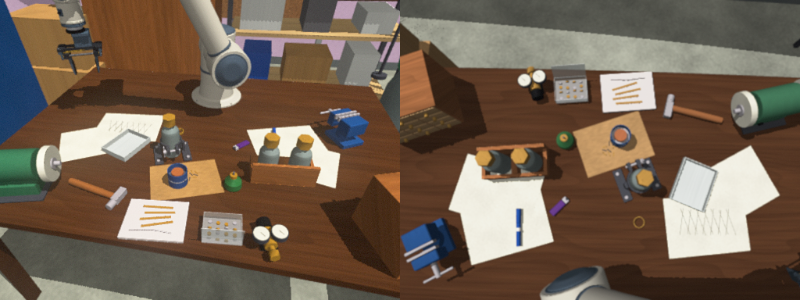

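```bash
cat > h.py <<'E'
from cell import env, optics, order, nets
import cv2,numpy as np
from scipy.spatial.transform import Rotation as R
def cloud(p):
    h,w=p["z_map"].shape; u,v=np.meshgrid(np.arange(w),np.arange(h))
    k=p["K"]; k1=p["k1"]
    xd=(u-k[0,2])/k[0,0]; yd=(v-k[1,2])/k[1,1]; x,y=xd,yd
    for _ in range(10):
        s=1+k1*(x*x+y*y); x,y=xd/s,yd/s
    z=p["z_map"]; P=np.stack([x*z,y*z,z],-1).reshape(-1,3)
    E=p["extrinsics"]
    return ((P-E[:3,3])@E[:3,:3]),(z>0).ravel()
def hexfit(p,c,zr=(.170,.19)):
    P,m=cloud(p); m&=(P[:,2]>zr[0])&(P[:,2]<zr[1])&(np.hypot(P[:,0]-c[0],P[:,1]-c[1])<.045)
    Q=P[m]; best=None
    A=np.radians(np.arange(0,60,1))
    r=[]
    for a in A:  # sum of extents across flats, min = flats aligned
        e=0;
        for b in (0,np.pi/3,2*np.pi/3):
            t=Q[:,:2]@[np.cos(a+b),np.sin(a+b)]; e+=np.percentile(t,99)-np.percentile(t,1)
        r.append(e/3)
    i=int(np.argmin(r)); a=A[i]
    B=[];y=[]
    for b in (0,np.pi/3,2*np.pi/3):
        n=[np.cos(a+b),np.sin(a+b)];t=Q[:,:2]@n
        B.append(n);y.append((np.percentile(t,99)+np.percentile(t,1))/2)
    cc=np.linalg.lstsq(np.array(B),np.array(y),rcond=None)[0]
    print("n",len(Q),"flat normal deg",np.degrees(a),"af",min(r),"max",max(r),"centre",cc,"mean",Q[:,:2].mean(0),"ztop",np.median(Q[:,2]))
def tool():
    s=env.sense(); M=R.from_rotvec(s["eef_rot"]).as_matrix()
    return s["tool_pos"],M,s
E
python3 - <<'E'
from h import *
for n in ["top","scene"]:
    hexfit(optics.capture(n),(.523,-.106))
p,M,s=tool(); print(M.round(3))
# tray orientation
q=optics.capture("top"); P,m=cloud(q)
m&=(P[:,2]>.015)&(P[:,2]<.032)&(np.hypot(P[:,0]-.513,P[:,1]+.31)<.12)&(P[:,1]<-.2)
print(m.sum(),cv2.minAreaRect(P[m][:,:2].astype(np.float32)))
t=np.array([.5235,-.106,.27]); print("shift units",(M.T@(t-p)/.03).round(2))
E
```

```text
n 303 flat normal deg 50.0 af 0.0422112913679736 max 0.044452135841304606 centre [ 0.52075144 -0.10887713] mean [ 0.52047807 -0.10877377] ztop 0.17827284686095074
n 146 flat normal deg 46.0 af 0.0450769083389535 max 0.04808283811027608 centre [ 0.52589922 -0.10844967] mean [ 0.52944157 -0.10780467] ztop 0.17734262220718222
[[ 0.896  0.445 -0.   ]
 [ 0.445 -0.896  0.   ]
 [-0.    -0.    -1.   ]]
354 ((0.5121586918830872, -0.3123704195022583), (0.1338154524564743, 0.1616058647632599), 68.53038787841797)
shift units [14.06 -9.91 -1.6 ]
```

Emit:
{"method": "send_rows", "body": {
  "moves": "1.3 -0.9 -0.4 0 0; 2.6 -1.8 -0.8 0 0; 3.9 -2.7 -1.2 0 0; 5.2 -3.6 -1.6 0 0; 6.5 -4.5 -1.6 0 0"
}}

```text
clock: 1.35
tool_pos: [0.3936, -0.351, 0.2716]
eef_rot: [3.056, 0.716, 0.002]
contact_force: [1.1, 0.2, -0.2]
gripper_width: 1.001
gripper_force: 0.0
```

Emit:
{"method": "send_rows", "body": {
  "moves": "1.3 -0.9 0 0 0; 2.6 -1.8 0 0 0; 3.9 -2.7 0 0 0; 5.2 -3.6 0 0 0; 6.0 -4.2 0 0 0"
}}

```text
clock: 1.85
tool_pos: [0.4989, -0.1566, 0.2701]
eef_rot: [-3.058, -0.72, -0.001]
contact_force: [-0.1, 0.0, -1.1]
gripper_width: 1.002
gripper_force: 0.0
```

Emit:
{"method": "send_rows", "body": {
  "moves": "0 0 0 -0.15 0; 0 0 0 -0.3 0; 0 0 0 -0.45 0; 0 0 0 -0.6 0; 0 0 0 -0.75 0"
}}

```text
clock: 2.35
tool_pos: [0.4978, -0.1592, 0.27]
eef_rot: [2.577, 1.796, 0.0]
contact_force: [0.2, 0.2, 0.8]
gripper_width: 1.0
gripper_force: 0.0
```

Emit:
{"method": "send_rows", "body": {
  "moves": "0 0 0 -0.15 0; 0 0 0 -0.15 0"
}}

```text
clock: 2.55
tool_pos: [0.4977, -0.1593, 0.27]
eef_rot: [2.439, 1.98, 0.0]
contact_force: [-0.7, 0.3, 0.3]
gripper_width: 1.002
gripper_force: 0.0
```

Run:
```python
from h import *
p,M,s=tool(); print(p,M.round(3),s["joints"],s["clock"])
q=optics.capture("wrist"); hexfit(q,(.523,-.106))
cv2.imwrite("pics/w.png",q["color"][:,:,::-1])
print([(np.round(d["position"],4).tolist(),round(d["conf"],2)) for l in ("cap_a_mid","bottle_a","clamp") for d in nets.place_of(l,q)])
```

```text
[ 0.49774347 -0.15928557  0.26997649] [[ 0.205  0.979  0.   ]
 [ 0.979 -0.205 -0.   ]
 [-0.     0.    -1.   ]] [-4.24011783e-01  3.01785455e-01  1.52617429e+00  4.79266083e-06
  1.31350905e+00 -2.17124370e-01] 2.55
n 2496 flat normal deg 41.0 af 0.044188725721628026 max 0.04618040663947178 centre [ 0.52258247 -0.10841419] mean [ 0.5226441  -0.10799871] ztop 0.18011377290631342
[([0.5224, -0.1095, -0.0023], 0.85)]
```

View pics/w.png

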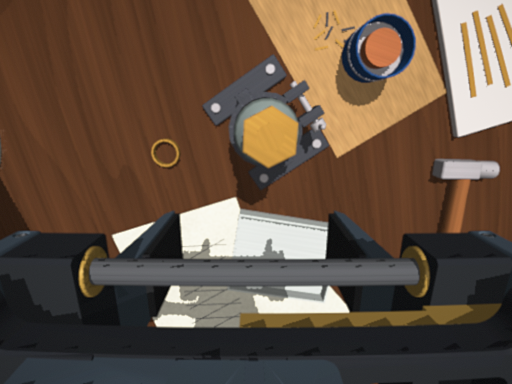

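```bash
cat >> h.py <<'E'
def hex2(q,c,z=(.174,.19)):
    P,m=cloud(q); hsv=cv2.cvtColor(q["color"],cv2.COLOR_RGB2HSV).reshape(-1,3)
    m&=(P[:,2]>z[0])&(P[:,2]<z[1])&(np.hypot(P[:,0]-c[0],P[:,1]-c[1])<.04)
    Q=P[m][:,:2]; H=cv2.convexHull(Q.astype(np.float32))[:,0]
    pts=[]
    for a,b in zip(H,np.roll(H,-1,0)):
        for t in np.arange(0,1,.0005/max(np.linalg.norm(b-a),.0005)): pts.append(a+t*(b-a))
    pts=np.array(pts)
    from scipy.optimize import least_squares
    def f(v):
        d=pts-v[:2]
        return np.max([d@[np.cos(v[2]+k*np.pi/3),np.sin(v[2]+k*np.pi/3)] for k in range(6)],0)-v[3]
    best=min((least_squares(f,[*c[:2],a0,.023],loss="soft_l1",f_scale=.001) for a0 in np.radians([0,15,30,45])),key=lambda r:r.cost)
    v=best.x; print("centre",v[:2],"normal deg mod60",np.degrees(v[2])%60,"af",2*v[3],"rms",np.sqrt(np.mean(f(v)**2)))
E
python3 - <<'E'
from h import *
q=optics.capture("wrist"); hex2(q,(.5226,-.1084)); hex2(q,(.5226,-.1084),(.177,.185))
q=optics.capture("top"); hex2(q,(.5226,-.1084))
E
```

```text
centre [ 0.52270651 -0.10861072] normal deg mod60 45.20337962603027 af 0.04559995504443876 rms 0.00016851636765999854
centre [ 0.5227069  -0.10861216] normal deg mod60 45.206592764511015 af 0.045598503309067694 rms 0.00016870003642843547
centre [ 0.52086827 -0.10923512] normal deg mod60 44.487822207044616 af 0.042521769119330505 rms 0.0005878053663060261
```

Emit:
{"method": "send_rows", "body": {
  "moves": "0.9 0.25 0 0.052 0; 1.83 0.47 0 0.052 0; 1.83 0.47 1 0.052 0; 1.83 0.47 2 0.052 0; 1.83 0.47 3 0.052 0"
}}

```text
clock: 3.35
tool_pos: [0.5232, -0.1083, 0.1791]
eef_rot: [2.493, 1.91, 0.001]
contact_force: [0.4, 0.1, -0.7]
gripper_width: 0.996
gripper_force: 0.0
```

Emit:
{"method": "send_rows", "body": {
  "moves": "0 0 0.5 0 0; 0 0 1 0 0; 0 0 1 0 0"
}}

```text
clock: 3.65
tool_pos: [0.522, -0.1082, 0.1483]
eef_rot: [-2.492, -1.909, 0.003]
contact_force: [0.5, -0.2, 0.0]
gripper_width: 1.004
gripper_force: 0.0
```

Run:
```python
from h import *
p,M,s=tool(); print(p,M.round(3),s["joints"],s["contact_force"],s["torque"])
```

```text
[ 0.52201247 -0.1082149   0.14832   ] [[ 0.26   0.966 -0.003]
 [ 0.966 -0.26   0.001]
 [ 0.    -0.003 -1.   ]] [-3.16454466e-01  4.55636779e-01  1.65805168e+00  2.81487391e-05
  1.03099605e+00 -5.30801098e-02] [ 0.54819131 -0.18626092  0.03822503] [-0.08649434 -0.00454426  0.07751282]
```

Emit:
{"method": "send_rows", "body": {
  "moves": "0 0 0 0 110; 0 0 0 0 110; 0 0 0 0 140; 0 0 0 0 140; 0 0 0 0 140",
  "newtons": 8
}}

```text
clock: 4.15
tool_pos: [0.5231, -0.1086, 0.1503]
eef_rot: [2.492, 1.912, 0.0]
contact_force: [0.3, 0.2, -0.8]
gripper_width: 0.592
gripper_force: 0.0
```

Emit:
{"method": "send_rows", "body": {
  "moves": "0 0 0 0 140; 0 0 0 0 140; 0 0 0 0 140; 0 0 0 0 140; 0 0 0 0 140"
}}

```text
clock: 4.65
tool_pos: [0.523, -0.1085, 0.1501]
eef_rot: [2.493, 1.912, 0.0]
contact_force: [-2.1, 0.7, 5.4]
gripper_width: 0.504
gripper_force: 8.0
```

Run:
```python
from h import *
p,M,s=tool(); print(p,s["contact_force"],s["torque"],s["gripper_width"]*91,M.T@s["contact_force"],M.T@s["torque"])
```

```text
[ 0.52295874 -0.10850599  0.15005092] [-2.06478871  0.72658798  5.39700029] [0.08901475 0.31623176 0.03426093] 45.84974848097952 [ 0.1670331  -2.18236918 -5.39706025] [ 0.32849555  0.00408304 -0.03426326]
```

Emit:
{"method": "send_rows", "body": {
  "moves": "0 0 0 0 145; 0 0 0 0 145; 0 0 0 0 145",
  "newtons": 25
}}

```text
clock: 4.95
tool_pos: [0.523, -0.1085, 0.1501]
eef_rot: [2.493, 1.912, 0.0]
contact_force: [-1.8, 1.3, 5.4]
gripper_width: 0.502
gripper_force: 25.0
```

```bash
cat > t.py <<'E'
from h import *
p,M,s=tool(); print(p,"F",s["contact_force"].round(2),"T",s["torque"].round(3),"w",s["gripper_width"]*91,s["gripper_force"],"j6",s["joints"][5],"yang",np.degrees(np.arctan2(M[1,1],M[0,1])),s["clock"])
E
python3 t.py
```

```text
[ 0.52295207 -0.10850865  0.15005918] F [-1.77  1.35  5.43] T [ 0.117  0.263 -0.016] w 45.6955612021665 25.00064492225647 j6 -0.05443345818664113 yang -15.009926552899902 4.95
```

Emit:
{"method": "send_rows", "body": {
  "moves": "0 0 0 -0.02 145; 0 0 0 -0.04 145; 0 0 0 -0.04 145"
}}

```text
clock: 5.25
tool_pos: [0.5229, -0.1085, 0.15]
eef_rot: [-2.453, -1.963, -0.0]
contact_force: [-1.8, 1.8, 6.4]
gripper_width: 0.505
gripper_force: 25.0
```

```bash
python3 t.py
```

```text
[ 0.52293679 -0.10847186  0.1500446 ] F [-1.78  1.76  6.38] T [ 0.125  0.332 -0.006] w 45.956319642804274 25.000542104244232 j6 -0.09518442675741334 yang -12.677406967910343 5.25
```

Emit:
{"method": "send_rows", "body": {
  "moves": "0 0 0 -0.02 145; 0 0 0 -0.04 145; 0 0 0 -0.04 145"
}}

```text
clock: 5.55
tool_pos: [0.5228, -0.1086, 0.15]
eef_rot: [-2.413, -2.011, 0.0]
contact_force: [-2.6, 0.6, 6.6]
gripper_width: 0.501
gripper_force: 25.0
```

```bash
python3 t.py
```

```text
[ 0.5228118  -0.10856823  0.15003967] F [-2.56  0.57  6.56] T [ 0.005  0.516 -0.17 ] w 45.6338661475417 25.000520646572113 j6 -0.13511311196054673 yang -10.389768809437788 5.55
```

Emit:
{"method": "send_rows", "body": {
  "moves": "0 0 0 0.04 145; 0 0 0 0.08 145; 0 0 0 0.12 145; 0 0 0 0.12 145"
}}

```text
clock: 5.95
tool_pos: [0.5229, -0.1086, 0.15]
eef_rot: [2.532, 1.86, -0.0]
contact_force: [-2.3, 0.1, 5.4]
gripper_width: 0.502
gripper_force: 25.0
```

```bash
python3 t.py
```

```text
[ 0.52291861 -0.10856037  0.15004392] F [-2.34  0.11  5.36] T [0.024 0.361 0.02 ] w 45.71777104261453 25.001239478588104 j6 -0.012834027390134771 yang -17.39510476960998 5.95
```

Emit:
{"method": "send_rows", "body": {
  "moves": "0 0 0 0.04 145; 0 0 0 0.08 145; 0 0 0 0.08 145"
}}

```text
clock: 6.25
tool_pos: [0.5229, -0.1085, 0.15]
eef_rot: [-2.604, -1.757, 0.0]
contact_force: [-2.2, 0.2, 5.8]
gripper_width: 0.503
gripper_force: 25.0
```

```bash
python3 t.py
```

```text
[ 0.52291522 -0.10851649  0.15004331] F [-2.24  0.22  5.76] T [0.037 0.371 0.039] w 45.728517448887374 25.001059770584106 j6 0.06715537483846372 yang -21.9771870367115 6.25
```

Emit:
{"method": "send_rows", "body": {
  "moves": "0 0 -0.017 0.06 145; 0 0 -0.022 0.12 145; 0 0 -0.027 0.18 145; 0 0 -0.032 0.24 145; 0 0 -0.037 0.3 145"
}}

```text
clock: 6.75
tool_pos: [0.5228, -0.1085, 0.1507]
eef_rot: [-2.838, -1.347, 0.001]
contact_force: [0.1, -0.1, -3.1]
gripper_width: 0.505
gripper_force: 25.0
```

```bash
python3 t.py
```

```text
[ 0.52281159 -0.10848779  0.1507097 ] F [ 0.08 -0.06 -3.15] T [-0.007 -0.055 -0.003] w 45.955429456385076 24.997960031032562 j6 0.3680050644511284 yang -39.2169445284254 6.75
```

Emit:
{"method": "send_rows", "body": {
  "moves": "0 0 -0.008 0.1 145; 0 0 -0.017 0.2 145; 0 0 -0.025 0.3 145; 0 0 -0.033 0.4 145; 0 0 -0.042 0.5 145"
}}

```text
clock: 7.25
tool_pos: [0.5228, -0.1085, 0.152]
eef_rot: [-3.083, -0.6, 0.001]
contact_force: [-0.6, -0.3, -2.9]
gripper_width: 0.502
gripper_force: 25.0
```

Emit:
{"method": "send_rows", "body": {
  "moves": "0 0 -0.008 0.1 145; 0 0 -0.017 0.2 145; 0 0 -0.025 0.3 145; 0 0 -0.033 0.4 145; 0 0 -0.042 0.5 145"
}}

```text
clock: 7.75
tool_pos: [0.5228, -0.1085, 0.1532]
eef_rot: [-3.136, 0.181, 0.001]
contact_force: [0.2, 0.0, -2.7]
gripper_width: 0.505
gripper_force: 25.0
```

```bash
python3 t.py
```

```text
[ 0.52280447 -0.10846801  0.15322651] F [ 0.21  0.05 -2.73] T [0.071 0.021 0.   ] w 45.95651517460112 24.995917081832886 j6 1.369679290172324 yang -96.60799373530612 7.75
```

Emit:
{"method": "send_rows", "body": {
  "moves": "0 0 -0.01 0.1 145; 0 0 -0.019 0.2 145; 0 0 -0.028 0.3 145; 0 0 -0.036 0.4 145; 0 0 -0.045 0.5 145"
}}

```text
clock: 8.25
tool_pos: [0.5228, -0.1085, 0.1546]
eef_rot: [-2.994, 0.951, 0.001]
contact_force: [-1.0, -1.1, -2.5]
gripper_width: 0.502
gripper_force: 25.0
```

Emit:
{"method": "send_rows", "body": {
  "moves": "0 0 -0.01 0.1 145; 0 0 -0.019 0.2 145; 0 0 -0.028 0.3 145; 0 0 -0.036 0.4 145; 0 0 -0.045 0.5 145"
}}

```text
clock: 8.75
tool_pos: [0.5228, -0.1085, 0.1559]
eef_rot: [2.665, -1.663, -0.001]
contact_force: [0.8, -0.3, -3.3]
gripper_width: 0.503
gripper_force: 25.0
```

```bash
python3 t.py
```

```text
[ 0.52278949 -0.10850999  0.1559128 ] F [ 0.81 -0.26 -3.32] T [ 0.153  0.002 -0.019] w 45.749102699791585 24.995909929275513 j6 2.3696790822568623 yang -153.90557159729101 8.75
```

Emit:
{"method": "send_rows", "body": {
  "moves": "0 0 -0.01 0.11 145; 0 0 -0.019 0.22 145; 0 0 -0.028 0.33 145; 0 0 -0.037 0.44 145; 0 0 -0.046 0.55 145"
}}

```text
clock: 9.25
tool_pos: [0.5228, -0.1085, 0.1573]
eef_rot: [2.113, -2.324, -0.001]
contact_force: [0.7, 0.2, -3.3]
gripper_width: 0.506
gripper_force: 25.0
```

Emit:
{"method": "send_rows", "body": {
  "moves": "0 0 -0.02 0 145; 0 0 -0.04 0 145; 0 0 -0.06 0 145; 0 0 -0.06 0 145"
}}

```text
clock: 9.65
tool_pos: [0.5229, -0.1085, 0.1594]
eef_rot: [2.121, -2.318, -0.0]
contact_force: [-0.4, 0.4, -3.9]
gripper_width: 0.499
gripper_force: 25.0
```

```bash
python3 t.py
```

```text
[ 0.52291692 -0.10849798  0.1594293 ] F [-0.44  0.45 -3.91] T [0.168 0.024 0.02 ] w 45.44349368296218 24.99955505132675 j6 2.913923263816159 yang 174.9134935226388 9.65
```

Free. Lift straight up slowly, watching the force.

Emit:
{"method": "send_rows", "body": {
  "moves": "0 0 -0.05 0 145; 0 0 -0.1 0 145; 0 0 -0.2 0 145; 0 0 -0.3 0 145; 0 0 -0.4 0 145"
}}

```text
clock: 10.15
tool_pos: [0.5231, -0.1086, 0.1718]
eef_rot: [-2.119, 2.319, -0.0]
contact_force: [0.2, -0.1, -2.5]
gripper_width: 0.502
gripper_force: 25.0
```

Emit:
{"method": "send_rows", "body": {
  "moves": "0 0 -0.2 0 145; 0 0 -0.4 0 145; 0 0 -0.6 0 145; 0 0 -0.8 0 145; 0 0 -1.0 0 145"
}}

```text
clock: 10.65
tool_pos: [0.523, -0.1085, 0.202]
eef_rot: [-2.119, 2.319, -0.0]
contact_force: [0.3, 0.9, -3.9]
gripper_width: 0.506
gripper_force: 25.0
```

Emit:
{"method": "send_rows", "body": {
  "moves": "0 0 -0.4 0 145; 0 0 -0.8 0 145; 0 0 -1.2 0 145; 0 0 -1.6 0 145; 0 0 -1.6 0 145"
}}

```text
clock: 11.15
tool_pos: [0.5238, -0.1088, 0.2514]
eef_rot: [-2.118, 2.318, -0.004]
contact_force: [-0.5, 0.2, -3.0]
gripper_width: 0.505
gripper_force: 25.0
```

```bash
python3 t.py
python3 - <<'E'
from h import *
p,M,s=tool()
t=np.array([.5125,-.3115,p[2]]); print("shift",(M.T@(t-p)/.03).round(2))
q=optics.capture("scene"); cv2.imwrite("pics/s2.png",cv2.resize(q["color"][100:260,100:312,::-1],(795,600)))
E
```

```text
[ 0.52382842 -0.10879457  0.251422  ] F [-0.52  0.19 -2.96] T [ 0.157 -0.045  0.006] w 45.957777010950466 24.999573826789856 j6 2.915561588747159 yang 174.82118148185828 11.15
shift [ 6.76 -0.23  0.01]
```

View pics/s2.png

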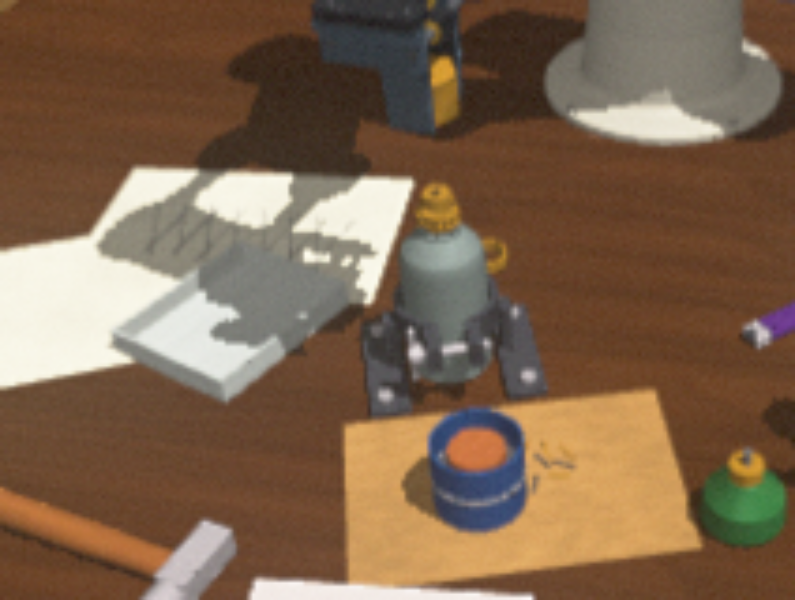

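Emit:
{"method": "send_rows", "body": {
  "moves": "0.7 0 0 0 145; 1.8 -0.1 0 0 145; 3 -0.1 0 0 145; 4.2 -0.2 0 0 145; 5.4 -0.2 0 0 145"
}}

```text
clock: 11.7
tool_pos: [0.514, -0.2717, 0.2488]
eef_rot: [2.119, -2.319, -0.001]
contact_force: [1.0, 0.4, -3.2]
gripper_width: 0.501
gripper_force: 25.0
```

Emit:
{"method": "send_rows", "body": {
  "moves": "0.8 0 0 0 145; 1.36 -0.03 0 0 145; 1.36 -0.03 1 0 145; 1.36 -0.03 2.2 0 145; 1.36 -0.03 3.4 0 145"
}}

```text
clock: 12.2
tool_pos: [0.5116, -0.3108, 0.1461]
eef_rot: [-2.119, 2.319, -0.0]
contact_force: [0.8, -0.1, -3.5]
gripper_width: 0.503
gripper_force: 25.0
```

Emit:
{"method": "send_rows", "body": {
  "moves": "0 0 1 0 145; 0 0 2 0 145; 0 0 2.7 0 145; 0 0 3.2 0 145; 0 0 3.2 0 145"
}}

```text
clock: 12.7
tool_pos: [0.5105, -0.3099, 0.0492]
eef_rot: [2.119, -2.319, -0.006]
contact_force: [-0.1, 0.2, -2.8]
gripper_width: 0.503
gripper_force: 25.0
```

```bash
python3 t.py
python3 - <<'E'
from h import *
q=optics.capture("scene"); cv2.imwrite("pics/s3.png",cv2.resize(q["color"][100:260,100:312,::-1],(795,600)))
E
```

```text
[ 0.51050994 -0.30985206  0.04924287] F [-0.07  0.22 -2.82] T [0.175 0.018 0.041] w 45.782939550103045 24.99960958957672 j6 2.586049136228245 yang 174.83730692560093 12.7
```

View pics/s3.png

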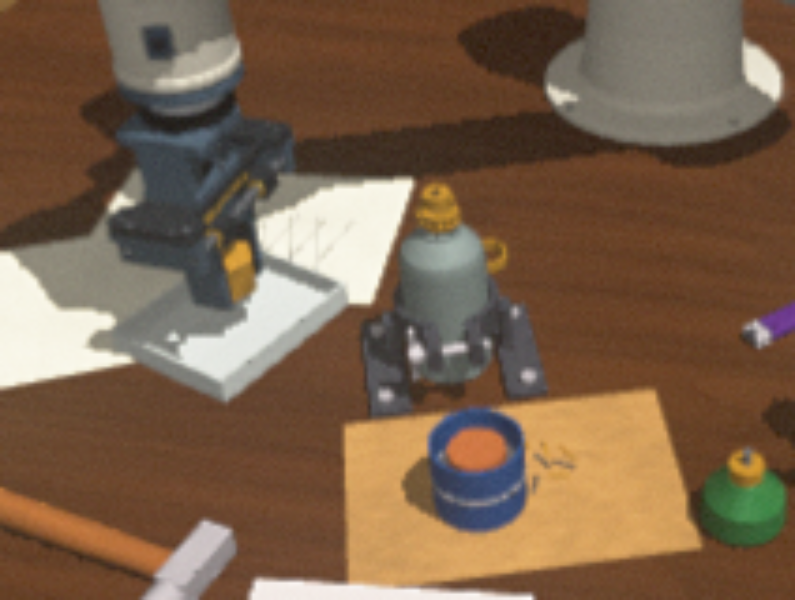

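Emit:
{"method": "send_rows", "body": {
  "moves": "0 0 0.4 0 145; 0 0 0.7 0 145; 0 0 0.7 0 145; 0 0 0.7 0 145"
}}

```text
clock: 13.15
tool_pos: [0.5115, -0.3111, 0.0304]
eef_rot: [2.119, -2.32, -0.0]
contact_force: [0.1, 0.3, -3.0]
gripper_width: 0.502
gripper_force: 25.0
```

```bash
python3 t.py
```

```text
[ 0.51149684 -0.31108843  0.03039671] F [ 0.11  0.3  -2.98] T [ 0.168 -0.028 -0.01 ] w 45.714721085317116 24.99957114458084 j6 2.585834244234089 yang 174.82083163508995 13.15
```

Down 17 mm gently, then 1 mm steps until touch.

Emit:
{"method": "send_rows", "body": {
  "moves": "0 0 0.2 0 145; 0 0 0.4 0 145; 0 0 0.55 0 145; 0 0 0.57 0 145; 0 0 0.57 0 145"
}}

```text
clock: 13.65
tool_pos: [0.5115, -0.3111, 0.0131]
eef_rot: [2.119, -2.32, -0.001]
contact_force: [-0.7, -0.1, -2.4]
gripper_width: 0.501
gripper_force: 25.0
```

Emit:
{"method": "send_rows", "body": {
  "moves": "0 0 0.02 0 145; 0 0 0.04 0 145; 0 0 0.04 0 145"
}}

```text
clock: 13.95
tool_pos: [0.5115, -0.3112, 0.0122]
eef_rot: [-2.119, 2.32, -0.0]
contact_force: [1.0, -0.1, -2.4]
gripper_width: 0.502
gripper_force: 25.0
```

Emit:
{"method": "send_rows", "body": {
  "moves": "0 0 0.01 0 145; 0 0 0.02 0 120; 0 0 0.02 0 100; 0 0 0.02 0 75; 0 0 0.02 0 75"
}}

```text
clock: 14.45
tool_pos: [0.5116, -0.3112, 0.0116]
eef_rot: [-2.119, 2.32, -0.0]
contact_force: [0.2, -0.2, 0.1]
gripper_width: 0.704
gripper_force: 0.0
```

Emit:
{"method": "send_rows", "body": {
  "moves": "0 0 0 0 75; 0 0 -0.3 0 75; 0 0 -0.8 0 75; 0 0 -1.4 0 75; 0 0 -2.5 0 75"
}}

```text
clock: 14.95
tool_pos: [0.5107, -0.3105, 0.0865]
eef_rot: [2.118, -2.319, -0.004]
contact_force: [-0.1, -0.4, -0.1]
gripper_width: 0.705
gripper_force: 0.0
```

Emit:
{"method": "send_rows", "body": {
  "moves": "0 0 -1.5 0 75; 0 0 -3 0 75; 0 0 -4.5 0 75; 0 0 -4.5 0 75; 0 0 -4.5 0 75"
}}

```text
clock: 15.45
tool_pos: [0.5118, -0.3113, 0.2232]
eef_rot: [-2.118, 2.319, -0.004]
contact_force: [0.4, -0.5, 0.4]
gripper_width: 0.705
gripper_force: 0.0
```

```bash
python3 t.py
python3 - <<'E'
from h import *
q=optics.capture("scene"); cv2.imwrite("pics/s4.png",cv2.resize(q["color"][100:260,100:312,::-1],(795,600)))
for n in("scene","wrist"):
    q=optics.capture(n)
    print([(d["position"],d["conf"]) for d in nets.place_of("cap_a_mid",q)])
    try: hex2(q,(.5115,-.311),(.03,.05))
    except Exception as e: print(e)
E
```

```text
[ 0.51181686 -0.31131137  0.22315253] F [ 0.42 -0.5   0.43] T [ 0.183 -0.018  0.047] w 64.1325485356106 0.0 j6 2.5858607550795667 yang 174.82166328238029 15.45
[([0.57, 0.3816, 0.164], 0.55)]
centre [ 0.51611771 -0.30991879] normal deg mod60 59.518824942136284 af 0.045216900569719894 rms 0.0012846326497784506
[]
centre [ 0.51283096 -0.31245564] normal deg mod60 54.99882262149524 af 0.04561901471000493 rms 0.00029035010457806397
```

View pics/s4.png

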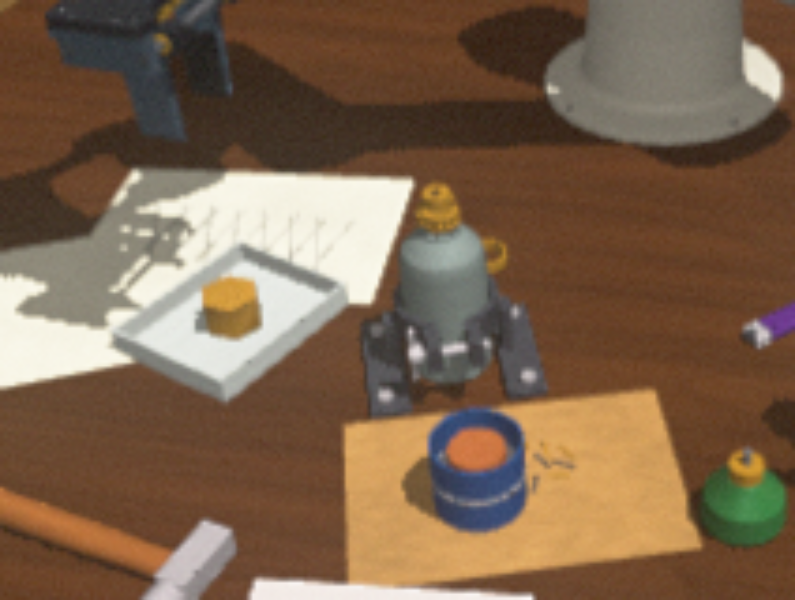

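The picture shows the cap standing in the middle of the tray at (230,307), with the gripper well clear of it.

```bash
python3 -c "
from cell import order; print(order.close_job())"
```

```text
the job is handed in; nothing more can be done
None
```

The clamped bottle has a left-hand thread (the cap loosened clockwise); its cap is off and standing in the middle of the tray, the spare bottles, lamp and tin were not approached, and I handed the job in at about 15.5 s, though no verdict came back.

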